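# Pop a battery pack out of its sprung dock and trap it

### The arm

A 6-joint arm with a two-finger parallel gripper is mounted at the origin on the work surface. World frame = base frame: x ahead of the robot, y to its left, z up, the work surface at z = 0. Lengths are in mm, angles in rad, forces in N, time in s.
With the tool pointing down it reaches from about 350 to 775 mm from the base axis. Payload 7.3 kg.
Tool frame: the origin (TCP) lies at the very end of the fingers, on their centre line; the grasp point (between the pads) lies 19 mm behind it; z points along the fingers, y is the direction in which the jaws open and shut (so a half turn about z gives the same grasp; the last joint's range is limited). The gripper opens to 92 mm and grips with 3 to 60 N. Pads are 19 mm wide; open, the fingers measure 130 mm over their backs; the gripper's body (75 mm by 190 mm) begins 47 mm behind the grasp point.
Start: joints at [0.995, 0.342, 1.524, -0, 1.275, -0.146], TCP at [218.75, 477.277, 226.741] pointing down, gripper open.
Joint ranges: [-2.53, 2.53], [-0.77, 2.02], [0.04, 2.7], [-1, 4.14], [0.28, 2.66], [-3.11, 3.11]. Speed limits (rad/s): [2.57, 2.57, 3.14, 3.14, 3.14, 3.14].

### API

Orientations are given as a unit quaternion [x, y, z, w].
In Python, from cell import ctrl gives the robot as it stands. The module is installed in compiled form; this text tells all that it offers.
- The arm moves only by the shell command python3 -m jog 'ROWS'. ROWS is JSON, a list of rows, each an object with "slide": the shift along the world's x, y, z in m, a list of three; "twist": the turn about the world's z in rad; "fingers": the finger opening in m, from 0 to 0.0918. A call has exactly 5 rows; each row is the pose to reach, as a shift and turn from the pose measured when the call began; what a row does not reach only later rows make up. A row lasts 1/10 s, in which the tool goes at most 50 mm and 8.59 degrees, less where a joint would pass 70% of its speed; a pose out of reach is approached as far as the arm can. A call with a gripper value outside its range is refused whole. The fingers move at their own pace and stop on an object; the grip force is fixed at half the most. Time passes only in rows, so rows that repeat a pose let the fingers close, or fill a call up. It gives the time, the measured TCP pose, the force and the opening at its end, in the units of the state.
- ctrl.get_obs(): the state, without advancing time (a new reading comes with each control period).
- ctrl.read_camera(name): name is "scene" or "top" or "wrist"; returns a dict with "img" (384x512x3 uint8, blue, green, red), "vertical_fov" (degrees; the focal length in pixels is half the picture's height over the tangent of half this angle, whatever the lens; pixels are square), "cx", "cy" (the principal point, pixels), "cam_to_world" (4x4, takes a point from camera to world coordinates). Camera axes: x right, y up, looking along -z (the intrinsics and any distortion apply to the point x, -y, -z); pixel columns grow to the right and rows downward; lengths in mm; the calibration is good to about 2 mm. A picture is of the moment at which its call begins. There is no depth.
- ctrl.finish_job(): hands the job in, once; it reports no verdict.
The state is a dict: "time_s": time; "joints": joint angles; "qd": joint speeds; "joint_torque": joint torques, N m; "tool_pos": TCP position; "tcp_rot": TCP orientation; "wrist_force": force on the tool from outside, world axes, zero at the start; "torque": the same for the moment, N m; "finger_gap": opening from 0.0 (shut) to 1.0 (fully open).
Only numpy, scipy, OpenCV 4.12 (cv2) and the standard library are available. Lean on these libraries where they do the work, as an engineer would, in place of code of your own. Each camera call takes 0.05 s, during which the arm holds its last target.

### The job

Eject the battery pack from the loaded charging dock: press that dock's release button with one fingertip, and with the other finger standing in the runway stop the pack as it pops out, a little way out of its seat and while the spring plunger still pushes it. Do not pinch or lift the pack, and leave the empty dock and everything else on the bench alone. Finish while still holding: one finger keeping the button down, the other keeping the pack trapped on the runway.

Things in the scene. Friction and masses are not known exactly. Their poses are not given: they have to be found in the camera images.
- dock: the loaded dock: plastic charging dock, fixed. Origin at bench level under the middle of its runway, at the retaining tooth; z up; x points back to its head (64 mm wide, 60 mm high, x = 67 to 132 mm), -x along the runway to its open end at x = -85 mm. Release button beside the runway at x = 0, y = -60 mm, on a plinth 18 mm high (x = -30 to 30, y = -77 to -33 mm)
- dock_lane (a point): point on the loaded dock's runway floor, on its middle line, 35 mm in front of the tooth (x = -35 mm) and 69 mm from the button's axis: a good place for the trapping finger. Floor 22 mm above the bench, slick, 48 mm wide between two guides whose tops are 27 mm above the bench. A finger up to 10 mm nearer the tooth or 20 mm farther, its tip 7 to 13 mm above the floor, stops the pack well
- dock_plunger_face (a point): face of the spring plunger behind the pack; it pushes the pack along -x with 4.4 N when seated, falling to 2.3 N after 60 mm, where it stops; an untrapped pack slides on out of its reach. The pop is quick (60 mm in about 0.2 s), so the trapping finger must already stand in the runway when the button goes down
- dock_button (a point): centre of the flat top of the loaded dock's release button, a plain white upright cylinder of 26 mm diameter; its top is 41 mm above the bench at rest, 29 mm fully down; a collar of 33 mm diameter around it reaches 24 mm
- dock_release (a joint): travel of that button: 0 up, 0.012 m fully down; 3 N to start, 7 N to bottom. Pressed more than about 6 mm, the steel tooth in the runway floor (6 mm high at rest, moving with the button) sinks below the floor and frees the pack. The button comes up when let go
- pack_center (a point): centre (15 mm above its underside) of the seated battery pack: grey block 60 mm long (along the runway), 44 wide, 30 high, top 8 mm black and slightly smaller, about 0.25 kg, loose. Seated, its centre is at x = 30 mm in the dock's frame, its front face at the tooth, x = 0. It is out when moved 10 mm along the runway and has got away when moved 61 mm
- dock_b: the empty dock, not to be used: same shape, size and frame as the loaded one, no pack in it, its plunger standing out
- dock_b_release (a joint): travel of the empty dock's button, to be left alone; 0 up, 0.012 m down
- spare_center (a point): centre of a spare battery pack lying on the bench, same shape as the seated one; to be left alone
- mug: white mug, 76 mm across, 90 mm high, origin under its centre; bystander
- brush: flat brush lying on the bench, about 190 mm long, origin under its middle; bystander
- sander: cork sanding block 110 x 65 x 40 mm, origin under its centre; bystander
- mallet: hammer with a wooden handle lying on the bench, about 280 mm long, origin under its middle; bystander
- jar: glass jar with a steel cap, 72 mm across, 85 mm high, origin under its centre; bystander
- weight: brass weight, a cylinder 56 mm across, 50 mm high, origin under its centre; bystander

How it is judged:
By the outcome, as a careful person would: the job done as asked, in the order asked, and still so for the second after the job is handed in, while the arm keeps its last pose, push and grip.
It also fails if it takes over 32 s, if anything falls off the work surface, if the arm or the gripper's body presses on something with over 40 N, if the wrist force passes 120 N, or if a joint passes its speed limit or range.

## Working session

There is one attempt and no reset: what is moved stays moved. The work goes in short steps, Python scripts to look and compute and a shell command to move; the robot and the scene stay as the last step left them, time stands still between calls to the robot, and variables do not carry over. Pictures are saved under pics/ and viewed, and the job is handed in when it is done.

```bash
mkdir -p pics
cat > h.py <<'E'
import numpy as np,cv2,json
from cell import ctrl
def snap(name,fn):
    c=ctrl.read_camera(name); cv2.imwrite(f'pics/{fn}.png',c['img'])
    np.savez(f'pics/{fn}.npz',**{k:np.array(v) for k,v in c.items()}); return c
def ray(fn,u,v,z):
    c=np.load(f'pics/{fn}.npz'); f=192/np.tan(np.radians(c['vertical_fov'])/2)
    d=np.array([(u-c['cx'])/f,-(v-c['cy'])/f,-1]); T=c['cam_to_world']
    d=T[:3,:3]@d; o=T[:3,3]; return o+d*(z-o[2])/d[2]
def proj(fn,p):
    c=np.load(f'pics/{fn}.npz'); f=192/np.tan(np.radians(c['vertical_fov'])/2)
    T=c['cam_to_world']; q=T[:3,:3].T@(np.array(p)-T[:3,3]); return c['cx']+f*q[0]/-q[2], c['cy']+f*q[1]/q[2]
E
python3 - <<'E'
from h import *
for n in ['scene','top','wrist']:
    c=snap(n,n+'0'); print(n,[k for k in c],c['vertical_fov'],c['cx'],c['cy'],np.round(c['cam_to_world'],3).tolist())
print(ctrl.get_obs())
E
```

```text
scene ['img', 'vertical_fov', 'cx', 'cy', 'cam_to_world'] 53.78456015439269 250.16210892404487 192.66655206781886 [[0.693, -0.561, 0.452, 1149.882], [0.72, 0.526, -0.453, -604.048], [0.016, 0.64, 0.768, 1004.125], [0.0, 0.0, 0.0, 1.0]]
top ['img', 'vertical_fov', 'cx', 'cy', 'cam_to_world'] 43.66127876223698 251.79831054993946 188.4212860501943 [[0.054, 0.978, -0.2, 300.797], [-0.999, 0.053, -0.011, -29.676], [-0.0, 0.2, 0.98, 1442.165], [0.0, 0.0, 0.0, 1.0]]
wrist ['img', 'vertical_fov', 'cx', 'cy', 'cam_to_world'] 68.3731084248877 255.50471535706808 194.7815350904677 [[0.417, -0.873, -0.255, 148.687], [0.909, 0.4, 0.117, 508.617], [0.0, -0.281, 0.96, 385.405], [0.0, 0.0, 0.0, 1.0]]
{'time_s': 0.15, 'joints': array([ 9.95003266e-01,  3.42570972e-01,  1.52476823e+00, -2.55807727e-05,
        1.27542567e+00, -1.45973789e-01]), 'qd': array([-0.00085488, -0.00229146, -0.00355384, -0.00066317, -0.00170813,
       -0.00071771]), 'joint_torque': array([ 1.70884763e-03, -4.31472158e+01, -2.44351566e+01,  7.19647575e-02,
        5.37506829e-02, -8.37085076e-05]), 'tool_pos': array([218.57960569, 477.0030062 , 226.21056708]), 'tcp_rot': array([ 2.13255463e-01,  9.76996297e-01, -5.52672122e-04, -1.95508333e-04]), 'wrist_force': array([ 0.24213947,  0.7035667 , -0.2773531 ]), 'torque': array([-0.02388593, -0.0037182 , -0.03404508]), 'finger_gap': 1.0021020382971897}
```

View pics/scene0.png

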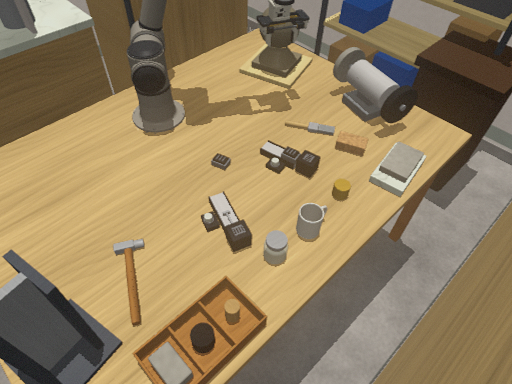

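View pics/top0.png

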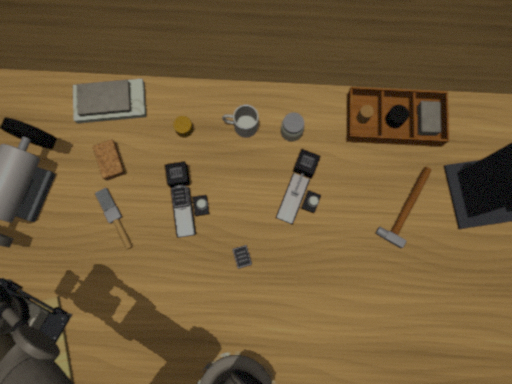

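View pics/wrist0.png

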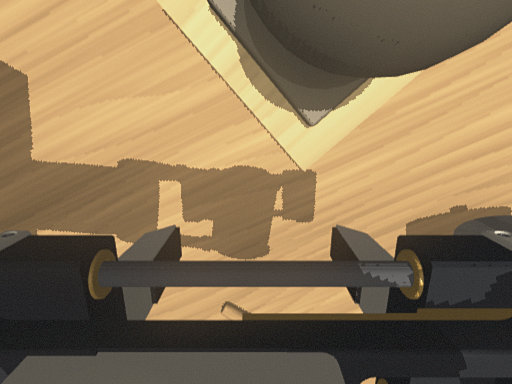

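Run:
```python
from h import *
a=cv2.imread('pics/top0.png')[150:250,145:225]; cv2.imwrite('pics/topc.png',cv2.resize(a,None,fx=6,fy=6,interpolation=cv2.INTER_CUBIC))
a=cv2.imread('pics/scene0.png')[130:185,245:335]; cv2.imwrite('pics/scenec.png',cv2.resize(a,None,fx=8,fy=8,interpolation=cv2.INTER_CUBIC))
```

```text
(no output)
```

View pics/topc.png

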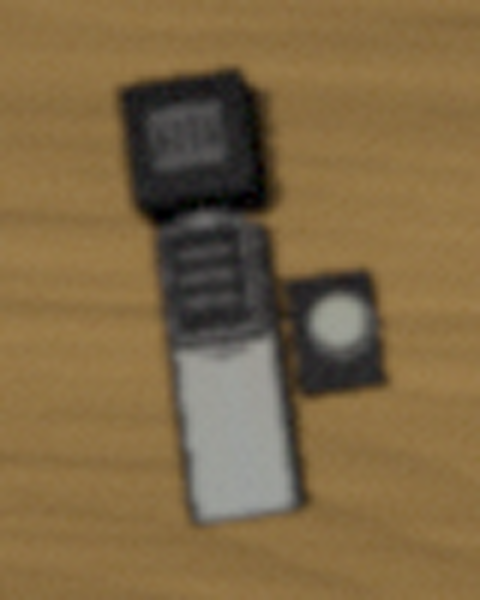

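View pics/scenec.png

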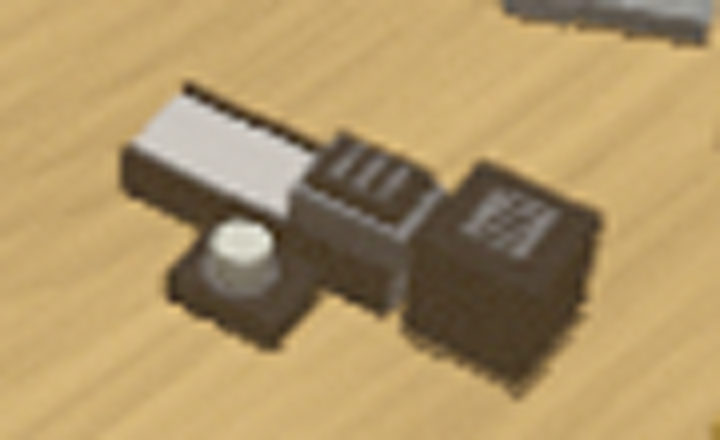

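```bash
cat > fit.py <<'E'
from h import *
from scipy.optimize import least_squares
obs=[('top0',145+338/6,150+320/6,(0,-60,41),1),
('top0',145+195/6,150+522/6,(-85,24,22),1),('top0',145+298/6,150+508/6,(-85,-24,22),1),
('top0',145+122/6,150+88/6,(132,32,60),1),('top0',145+241/6,150+70/6,(132,-32,60),1),
('scene0',245+243/8,130+239/8,(0,-60,41),1),
('scene0',245+130/8,130+148/8,(-85,-24,24),1),('scene0',245+190/8,130+88/8,(-85,28,27),.5),
('scene0',245+485/8,130+162/8,(67,32,60),1),('scene0',245+602/8,130+218/8,(132,32,60),1)]
def W(p,q): c,s=np.cos(p[2]),np.sin(p[2]); return np.array([p[0]+c*q[0]-s*q[1],p[1]+s*q[0]+c*q[1],q[2]])
def res(p,sel=None):
    return np.concatenate([w*(np.array(proj(f,W(p,q)))-(u,v)) for f,u,v,q,w in obs if sel is None or f==sel])
if __name__=='__main__':
  for sel in (None,'top0','scene0'):
    r=least_squares(res,[480,130,0],args=(sel,),x_scale=[1,1,.01]); p=r.x
    print(sel,p,np.round(r.fun.reshape(-1,2),2).tolist())
    print(' button',W(p,(0,-60,41)),'lane',W(p,(-35,0,22)))
  print(ray('top0',*obs[0][1:3],41),ray('scene0',*obs[5][1:3],41))
E
python3 fit.py
```

```text
None [5.20892652e+02 1.91090272e+02 2.02250526e-01] [[0.16, 0.04], [0.16, -0.44], [-0.92, -0.49], [-0.81, -1.15], [0.73, -1.22], [-0.78, 0.05], [-1.09, -0.37], [-0.51, -0.58], [-1.35, -1.22], [0.08, -0.82]]
 button [532.94512188 132.31325296  41.        ] lane [486.60605793 184.05966493  22.        ]
top0 [5.18914463e+02 1.90369630e+02 2.09642836e-01] [[0.33, 0.57], [0.57, 0.27], [-0.53, 0.09], [-0.94, -0.37], [0.58, -0.59]]
 button [531.4010974  131.68331208  41.        ] lane [484.68077751 183.08576055  22.        ]
scene0 [5.24847526e+02 1.91393762e+02 1.80029969e-01] [[-0.24, 0.43], [-0.12, -0.21], [0.1, -0.44], [-0.49, -0.38], [0.79, 0.28]]
 button [535.59106963 132.36346268  41.        ] lane [490.41318472 185.12669529  22.        ]
[533.05181518 132.79196624  41.        ] [534.68913545 134.53171763  41.        ]
```

```bash
python3 -m jog '[{"slide":[0.03,-0.033,0],"twist":0.14,"fingers":0.0918},{"slide":[0.06,-0.066,0],"twist":0.28,"fingers":0.0918},{"slide":[0.09,-0.099,0],"twist":0.42,"fingers":0.0918},{"slide":[0.12,-0.132,0],"twist":0.56,"fingers":0.0918},{"slide":[0.15,-0.165,0],"twist":0.70,"fingers":0.0918}]'
```

```text
time_s: 0.65
tool_pos: [364.4, 316.5, 226.1]
tcp_rot: [-0.12, 0.993, -0.001, -0.0]
wrist_force: [0.3, -0.3, -0.4]
finger_gap: 1.003
```

```bash
python3 -m jog '[{"slide":[0.03,-0.033,0],"twist":0.1,"fingers":0.05},{"slide":[0.06,-0.066,-0.01],"twist":0.2,"fingers":0.05},{"slide":[0.09,-0.099,-0.025],"twist":0.3,"fingers":0.05},{"slide":[0.12,-0.132,-0.05],"twist":0.4,"fingers":0.05},{"slide":[0.145,-0.158,-0.076],"twist":0.49,"fingers":0.05}]'
python3 -m jog '[{"slide":[0,0,0],"twist":0,"fingers":0.05},{"slide":[0,0,0],"twist":0,"fingers":0.05},{"slide":[0,0,0],"twist":0,"fingers":0.05},{"slide":[0,0,0],"twist":0,"fingers":0.05},{"slide":[0,0,0],"twist":0,"fingers":0.05}]'
python3 - <<'E'
from h import *
c=snap('wrist','wrist1'); snap('scene','scene1'); 
cv2.imwrite('pics/wrist1b.png',cv2.resize(c['img'],(800,600),interpolation=cv2.INTER_CUBIC))
a=cv2.imread('pics/scene1.png')[70:200,210:340]; cv2.imwrite('pics/scene1c.png',cv2.resize(a,None,fx=4.6,fy=4.6,interpolation=cv2.INTER_CUBIC))
print(c['cam_to_world'])
E
```

```text
time_s: 1.15
tool_pos: [511.0, 156.6, 149.6]
tcp_rot: [-0.359, 0.933, -0.001, 0.001]
wrist_force: [-0.4, 0.3, 0.7]
finger_gap: 0.615
time_s: 1.65
tool_pos: [510.7, 157.6, 150.5]
tcp_rot: [-0.359, 0.933, -0.001, 0.001]
wrist_force: [0.2, -0.1, 1.2]
finger_gap: 0.547
[[-6.70967549e-01 -7.10404633e-01 -2.12433060e-01  4.52890230e+02]
 [ 7.41480585e-01 -6.44001139e-01 -1.88332353e-01  1.06946107e+02]
 [-3.01495636e-03 -2.83879887e-01  9.58855109e-01  3.09662021e+02]
 [ 0.00000000e+00  0.00000000e+00  0.00000000e+00  1.00000000e+00]]
```

View pics/wrist1b.png

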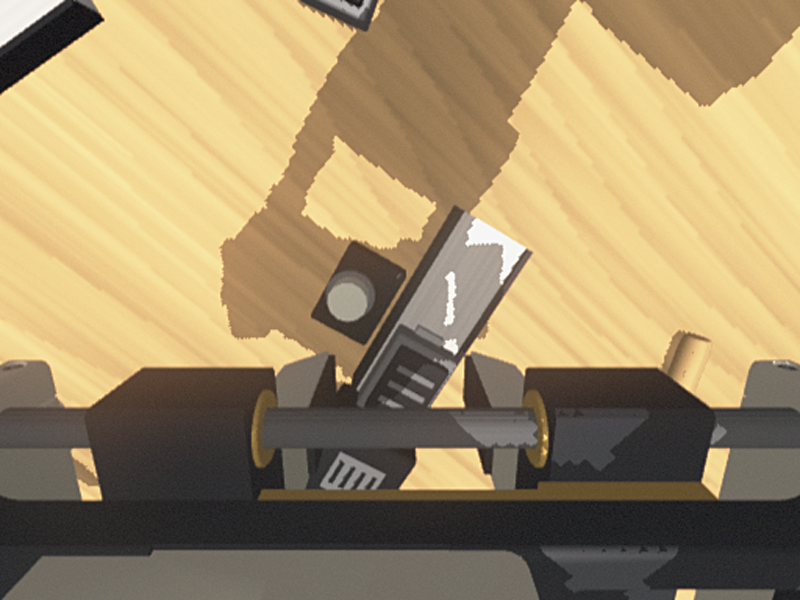

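View pics/scene1c.png

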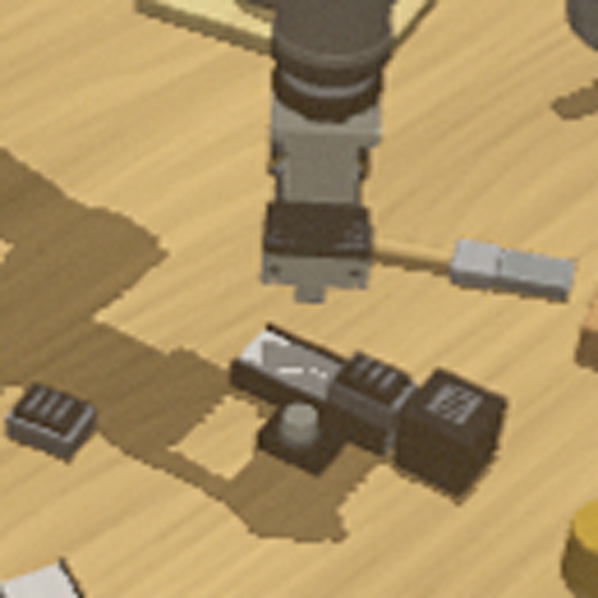

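Run:
```python
from h import *
a=cv2.imread('pics/wrist1.png')[125:325,165:365]; cv2.imwrite('pics/w1c.png',cv2.resize(a,None,fx=3,fy=3,interpolation=cv2.INTER_CUBIC))
o=ctrl.get_obs();t=o['tool_pos'];q=o['tcp_rot'];th=2*np.arctan2(q[1],q[0])-np.pi/2
print(t,th,o['finger_gap'])
y=np.array([np.cos(th),np.sin(th),0])
for s in (-35,-25,0,25,35): print(s,(np.array(proj('wrist1',t+s*y))-(165,125))*3)
```

```text
[510.82307141 157.32005345 150.28639921] 2.3058792608114453 0.542152719349318
-35 [ 96.5909101  346.74624014]
-25 [145.10775729 346.8297645 ]
0 [266.4671643  347.03869126]
25 [387.92279001 347.24778365]
35 [436.53200716 347.33146704]
```

View pics/w1c.png

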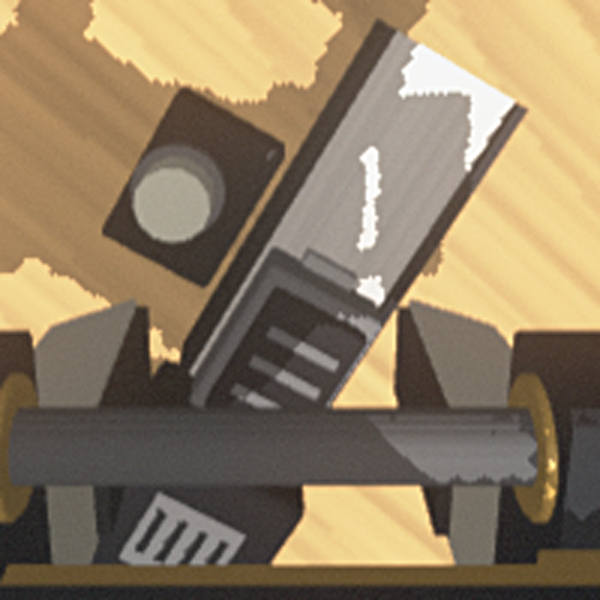

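Run:
```python
from h import *
a=cv2.imread('pics/wrist1.png')[215:315,170:220]; b=cv2.imread('pics/wrist1.png')[215:315,290:340]
cv2.imwrite('pics/w1d.png',cv2.resize(np.hstack([a,b]),None,fx=6,fy=6,interpolation=cv2.INTER_CUBIC))
o=ctrl.get_obs();t=o['tool_pos'];th=2.306
y=np.array([np.cos(th),np.sin(th),0]);x=np.array([-y[1],y[0],0])
for s in (25,30,35,44):
  for dz in (0,10,20,40): print(s,dz,[np.round((np.array(proj('wrist1',t+s*y+w*x+[0,0,dz]))-(290,215))*6+[300,0]).tolist() for w in (-9.5,9.5)])
```

```text
25 0 [[322.0, 237.0], [330.0, 69.0]]
25 10 [[335.0, 287.0], [343.0, 110.0]]
25 20 [[349.0, 342.0], [359.0, 156.0]]
25 40 [[384.0, 475.0], [396.0, 268.0]]
30 0 [[370.0, 238.0], [379.0, 69.0]]
30 10 [[386.0, 287.0], [395.0, 110.0]]
30 20 [[403.0, 342.0], [414.0, 156.0]]
30 40 [[445.0, 475.0], [460.0, 268.0]]
35 0 [[418.0, 238.0], [428.0, 69.0]]
35 10 [[436.0, 287.0], [448.0, 110.0]]
35 20 [[457.0, 342.0], [470.0, 156.0]]
35 40 [[506.0, 475.0], [523.0, 268.0]]
44 0 [[504.0, 238.0], [517.0, 69.0]]
44 10 [[527.0, 287.0], [542.0, 110.0]]
44 20 [[553.0, 342.0], [570.0, 156.0]]
44 40 [[616.0, 476.0], [638.0, 268.0]]
```

View pics/w1d.png

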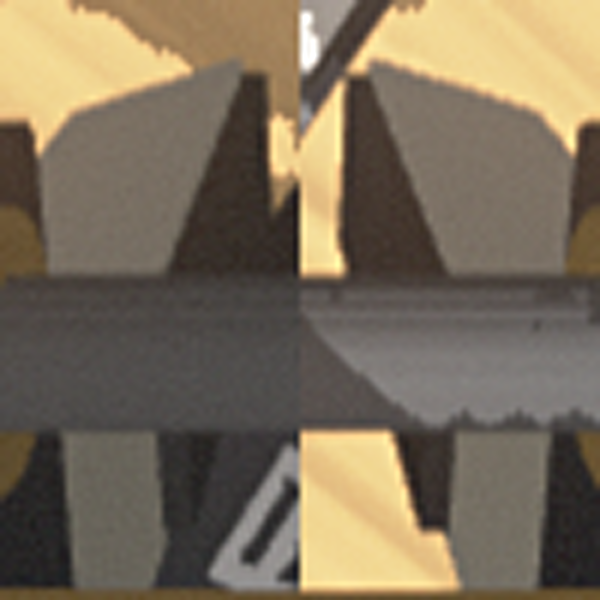

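```bash
cat > fit2.py <<'E'
import fit; from fit import *
k=lambda u,v:(165+u/3,125+v/3)
O=[('wrist1',*k(172,204),(0,-60,41),1.5),('wrist1',*k(185,86),(-30,-77,18),1),('wrist1',*k(285,150),(-30,-33,18),1),('wrist1',*k(103,234),(30,-77,18),1),('wrist1',*k(208,287),(30,-33,18),1),('wrist1',*k(402,33),(-85,-24,22),.7),('wrist1',*k(513,100),(-85,24,22),.7)]
fit.obs=O
r=least_squares(res,[520,190,.2],x_scale=[1,1,.01]);p=r.x
print(p,np.round(r.fun.reshape(-1,2),2).tolist())
print(' button',W(p,(0,-60,41)),ray('wrist1',*k(172,204),41),'lane',W(p,(-35,0,22)),'mid',W(p,(-17.5,-30,0)), 'ang',p[2]+np.arctan2(60,-35))
E
python3 fit2.py
```

```text
[5.20298356e+02 1.93239692e+02 2.03629564e-01] [[1.03, -0.4], [-1.67, 0.82], [1.58, 0.64], [-0.91, -0.9], [-0.52, 0.64], [-0.95, -1.01], [0.79, 0.36]]
 button [532.43186982 134.47934992  41.        ] [533.09962414 134.15615411  41.        ] lane [486.02148964 186.16180934  22.        ] mid [509.22667973 160.32057963   0.        ] ang 2.302500339667366
```

```bash
python3 -m jog '[{"slide":[-0.0015,0.0025,-0.02],"twist":0,"fingers":0.064},{"slide":[-0.0015,0.0025,-0.045],"twist":0,"fingers":0.064},{"slide":[-0.0015,0.0025,-0.07],"twist":0,"fingers":0.064},{"slide":[-0.0015,0.0025,-0.09],"twist":0,"fingers":0.064},{"slide":[-0.0015,0.0025,-0.09],"twist":0,"fingers":0.064}]'
python3 - <<'E'
from h import *
snap('wrist','wrist2'); snap('scene','scene2'); 
a=cv2.imread('pics/wrist2.png')[140:320,110:400]; cv2.imwrite('pics/wrist2c.png',cv2.resize(a,None,fx=2.7,fy=2.7,interpolation=cv2.INTER_CUBIC))
a=cv2.imread('pics/scene2.png')[100:190,230:330]; cv2.imwrite('pics/scene2c.png',cv2.resize(a,None,fx=6,fy=6,interpolation=cv2.INTER_CUBIC))
o=ctrl.get_obs();t=o['tool_pos'];q=o['tcp_rot'];print(t,2*np.arctan2(q[1],q[0])-np.pi/2,o['finger_gap']*91.8)
E
```

```text
time_s: 2.25
tool_pos: [507.4, 159.8, 58.1]
tcp_rot: [-0.36, 0.933, -0.0, -0.001]
wrist_force: [-0.8, 0.0, 0.9]
finger_gap: 0.702
[509.43959434 160.08846836  60.7713462 ] 2.306245212250878 63.88043011546545
```

View pics/wrist2c.png

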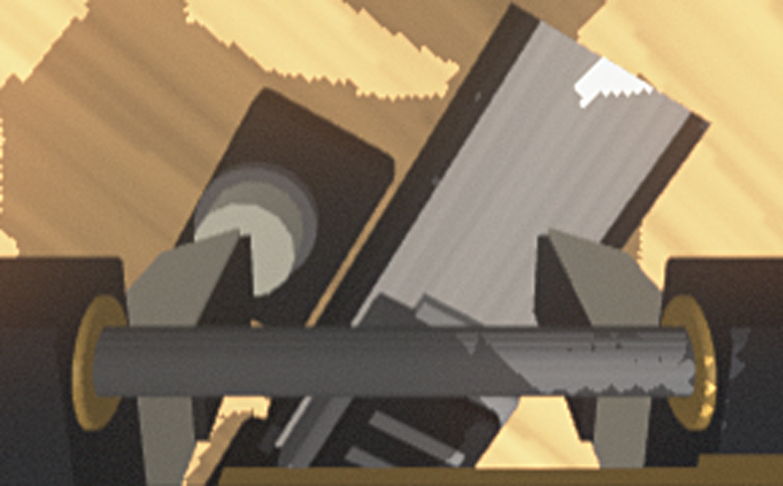

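View pics/scene2c.png

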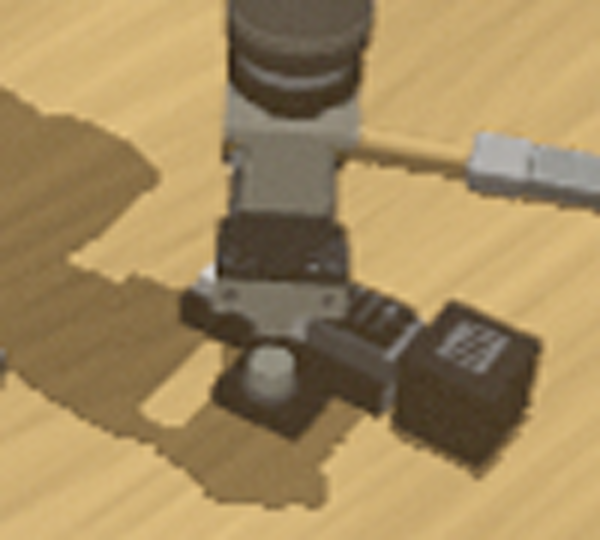

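```bash
python3 -m jog '[{"slide":[0,0,-0.006],"twist":0,"fingers":0.064},{"slide":[0,0,-0.012],"twist":0,"fingers":0.064},{"slide":[0,0,-0.015],"twist":0,"fingers":0.064},{"slide":[0,0,-0.015],"twist":0,"fingers":0.064},{"slide":[0,0,-0.015],"twist":0,"fingers":0.064}]'
python3 - <<'E'
from h import *
snap('wrist','wrist3')
a=cv2.imread('pics/wrist3.png')[140:320,110:400]; cv2.imwrite('pics/wrist3c.png',cv2.resize(a,None,fx=2.7,fy=2.7,interpolation=cv2.INTER_CUBIC))
o=ctrl.get_obs();t=o['tool_pos'];q=o['tcp_rot'];print(t,2*np.arctan2(q[1],q[0])-np.pi/2,o['finger_gap']*91.8,o['wrist_force'])
E
```

```text
time_s: 2.85
tool_pos: [509.5, 160.1, 45.8]
tcp_rot: [-0.359, 0.933, -0.001, 0.001]
wrist_force: [0.7, 0.1, 1.1]
finger_gap: 0.698
[509.56079379 160.10186139  45.90655441] 2.306215207706536 64.15715238508727 [ 0.03910203 -0.26763591  0.14377438]
```

View pics/wrist3c.png

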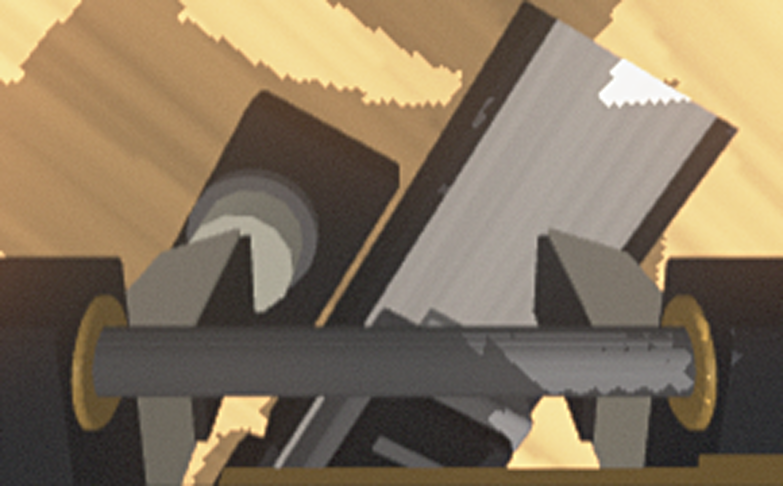

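```bash
python3 -m jog '[{"slide":[0,0,-0.005],"twist":0,"fingers":0.064},{"slide":[0,0,-0.010],"twist":0,"fingers":0.064},{"slide":[0,0,-0.014],"twist":0,"fingers":0.064},{"slide":[0,0,-0.016],"twist":0,"fingers":0.064},{"slide":[0,0,-0.016],"twist":0,"fingers":0.064}]'
python3 - <<'E'
from h import *
snap('wrist','wrist4');snap('scene','scene4');snap('top','top4')
a=cv2.imread('pics/wrist4.png')[140:320,110:400]; cv2.imwrite('pics/wrist4c.png',cv2.resize(a,None,fx=2.7,fy=2.7,interpolation=cv2.INTER_CUBIC))
a=cv2.imread('pics/scene4.png')[100:190,230:330]; cv2.imwrite('pics/scene4c.png',cv2.resize(a,None,fx=6,fy=6,interpolation=cv2.INTER_CUBIC))
o=ctrl.get_obs();t=o['tool_pos'];q=o['tcp_rot'];print(t,2*np.arctan2(q[1],q[0])-np.pi/2,o['finger_gap']*91.8,o['wrist_force'],o['torque'])
E
```

```text
time_s: 3.4
tool_pos: [509.8, 160.1, 30.1]
tcp_rot: [-0.36, 0.933, -0.001, 0.002]
wrist_force: [-0.3, 0.1, 6.5]
finger_gap: 0.698
[509.86028288 160.06171059  30.12724234] 2.306948641936715 64.22173766121354 [ 0.19890788 -1.43351778  6.00293185] [-0.12211062 -0.03706575  0.18609441]
```

View pics/wrist4c.png

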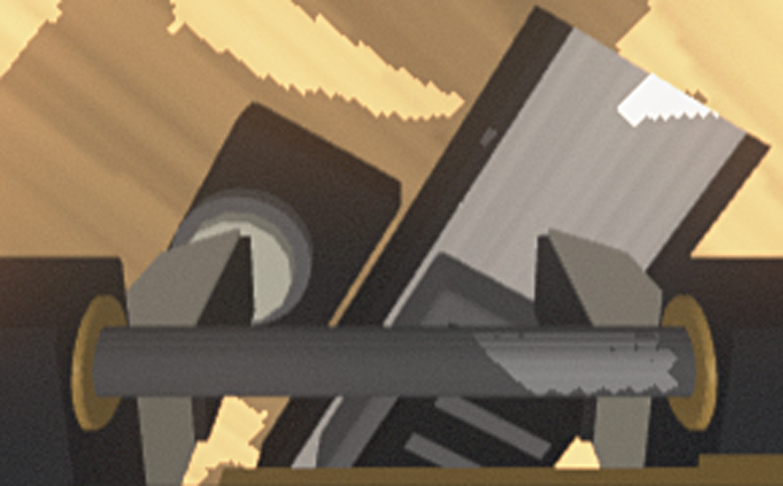

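View pics/scene4c.png

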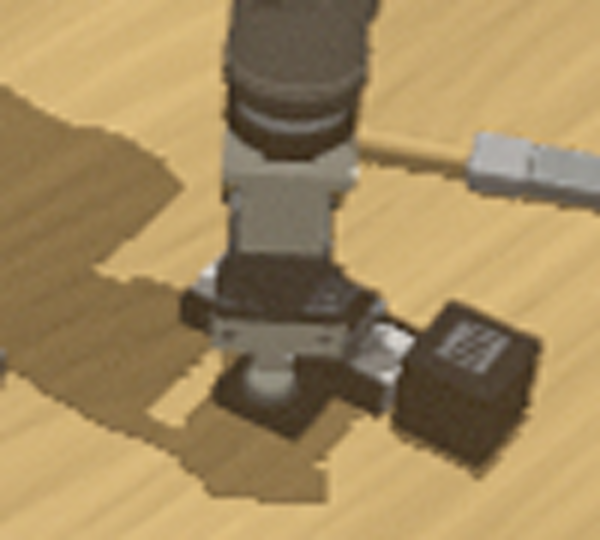

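```bash
python3 -m jog '[{"slide":[0,0,0],"twist":0,"fingers":0.064},{"slide":[0,0,0],"twist":0,"fingers":0.064},{"slide":[0,0,0],"twist":0,"fingers":0.064},{"slide":[0,0,0],"twist":0,"fingers":0.064},{"slide":[0,0,0],"twist":0,"fingers":0.064}]'
python3 - <<'E'
from h import *
from fit import W
F=[]
for i in range(6):
    snap('wrist','wrist5'); F.append(ctrl.get_obs()['wrist_force'])
print(np.round(F,1),ctrl.get_obs()['tool_pos'])
p=[520.3,192.8,.2036]
def inv(w): c,s=np.cos(p[2]),np.sin(p[2]);d=w[:2]-p[:2];return c*d[0]+s*d[1],-s*d[0]+c*d[1]
for z in (44,52): print(z,inv(ray('wrist4',110+440/2.7,140+252/2.7,z)))
a=cv2.imread('pics/wrist5.png'); b=cv2.imread('pics/wrist4.png'); print(np.abs(a.astype(int)-b).mean())
cv2.imwrite('pics/wrist5c.png',cv2.resize(a[215:320,220:370],None,fx=5,fy=5,interpolation=cv2.INTER_CUBIC))
E
```

```text
time_s: 4.05
tool_pos: [509.9, 160.0, 30.2]
tcp_rot: [-0.36, 0.933, -0.001, 0.002]
wrist_force: [-1.1, -0.1, 5.5]
finger_gap: 0.695
[[-0.6  0.1  5.4]
 [-0.6 -0.5  5. ]
 [-1.  -0.3  6.2]
 [-0.7 -0.3  5.6]
 [-1.8  0.1  5.2]
 [-0.8 -0.9  5. ]] [509.86411089 160.05625553  30.20604396]
44 (np.float64(-32.11778393142193), np.float64(-26.69751804987343))
52 (np.float64(-34.96790231970273), np.float64(-28.966709047637572))
2.026185777452257
```

View pics/wrist5c.png

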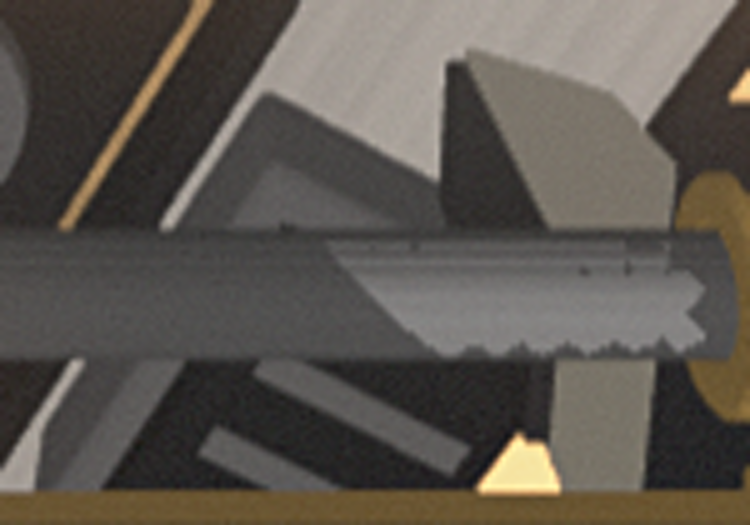

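Run:
```python
from h import *
o=ctrl.get_obs();print(o['torque'],o['wrist_force'],o['time_s'])
print(ctrl.finish_job())
```

```text
[-0.11418677  0.09301722  0.18729527] [-0.77591963 -0.93738171  4.96516439] 4.35
the job is handed in; nothing more can be done
None
```

The pack is out of its seat and trapped on the runway, with one finger still holding the button down. I handed the job in at 4.35 s. I first set one fingertip over the loaded dock's button and the other in the runway, about 35 mm in front of the tooth, then pressed straight down.

**Last checks:**
- **Button:** the tool tip stands at 30.2 mm, so the button is about 11 mm down and the trapping fingertip about 8 mm above the floor. The upward force is about 5.4 N, a little under the roughly 6.6 N I expected from the button's spring.
- **Pack:** in the wrist picture its front face is about 24 mm out of the seat and against the trapping finger. It was in the same place in a second picture about 0.8 s later.
- **Push on the finger:** the sideways wrist force read only about 1 N, below the roughly 3.6 N the plunger should give. The steady 0.19 N·m twist fits a full push partly taken up by friction at the button, but I did not confirm that directly.
- **Bystanders:** I made no contact with the empty dock or anything else that I know of, but I did not look over the whole bench again at the end.

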